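# Gauge two gilded samples, then hold the pen gauge up to be read

## Robot

A 6-joint arm with a two-finger parallel gripper is mounted at the origin on the work surface. World frame = base frame: x ahead of the robot, y to its left, z up, the work surface at z = 0. Lengths are in mm, angles in rad, forces in N, time in s.
With the tool pointing down it reaches from about 375 to 975 mm from the base axis. Payload 3.8 kg.
Tool frame: the origin (TCP) lies midway between the tips of the shut fingers; the grasp point (between the pads) lies 19 mm behind it; z points along the fingers, y is the line along which they close (so a half turn about z gives the same grasp; the last joint's range is limited). The gripper opens to 88 mm and grips with 3 to 60 N. Pads are 18 mm wide; open, the fingers measure 123 mm over their backs; the gripper's body (75 mm by 187 mm) begins 45 mm behind the grasp point.
Start: joints at [-1.366, 0.264, 1.604, -0, 1.274, -0.037], TCP at [161.624, -655.359, 238.706] pointing down, gripper open.
Joint ranges: [-2.63, 2.63], [-0.94, 2.18], [0.31, 2.57], [-1.31, 4.45], [0, 2.66], [-2.55, 2.55]. Speed limits (rad/s): [2.57, 2.57, 3.14, 3.14, 3.14, 3.14].

## Interface

Orientations are given as a 3x3 rotation matrix whose columns are the frame's x, y, z axes.
In Python, from workcell import get_obs, capture, get_calibration, hand_in gives the robot as it stands.
- The arm moves only by the tool move_arm, never from a script. Its argument "increments" is one flat list of numbers, 7 for each row, row after row: the opening, from 0 (shut) to 1 (fully open), then the shift along the tool's x, y, z in mm, then the turn, a rotation vector about the tool's x, y, z in rad. A call has exactly 8 rows; each row is the pose to reach, as a shift and turn from the pose commanded when the call began, along the tool's axes at that moment; what a row does not reach only later rows make up. A row lasts 1/8 s, in which the tool goes at most 62.5 mm and 10.7 degrees, less where a joint would pass 70% of its speed; a pose out of reach is approached as far as the arm can. A call with a gripper value outside its range is refused whole. The fingers move at their own pace and stop on an object; "grip_force" is the grip in N (left out, the last holds). Time passes only in rows, so rows that repeat a pose let the fingers close, or fill a call up. It gives the time, the measured TCP pose, the force, the opening and the grip force at its end, in the units of the state.
- get_obs(): the state, without advancing time (a new reading comes with each control period).
- capture(name): name is "scene" or "top"; returns (picture, depth): 480x640x3 uint8, red, green, blue; 480x640 float32, mm along the optical axis (not along the pixel's ray), 0 where there is no reading.
- get_calibration(name): a dict with "fx", "fy", "cx", "cy" (pixels), "world_from_camera" (4x4, takes a point from camera to world coordinates). Camera axes: x right, y down, z forward; pixel columns grow to the right and rows downward; lengths in mm; the calibration is good to about 2 mm. A picture is of the moment at which its call begins. get_calibration takes no time and is no camera call.
- hand_in(): hands the job in; it is judged then, once.
The state is a dict: "time_s": time; "joint_positions": joint angles; "joint_vel": joint speeds; "effort": joint torques, N m; "ee_pos": TCP position; "ee_rot": TCP orientation; "contact_force": force on the tool from outside, world axes, zero at the start; "torque": the same for the moment, N m; "width": finger opening in mm; "grip_force": force on a finger pad.
Only numpy, scipy, OpenCV 4.12 (cv2) and the standard library are available. Lean on these libraries where they do the work, as an engineer would, in place of code of your own. Each camera call takes 0.05 s, during which the arm holds its last target. There are 200 camera calls.

## Task

Draw the orange pen gauge out of its stand and, holding it upright, set its spring foot down inside the red ring and then inside the blue ring, each time pressing gently until the foot is pushed about half-way in, staying half a second, and lifting clear of the sample before going on; leave the sample without a ring and the other things on the bench alone. Then raise the gauge, lean it well over (50 to 60 degrees from upright) so that its green display window looks upward, and finish still holding it like that, still, with all of it about 20 cm above the bench.

Things in the scene. Friction and masses are not known exactly. Their poses are not given: they have to be found in the camera images.
- gauge: orange pen gauge, 150 mm long, 0.1 kg, loose, upright in the stand at the start. Origin at the foot's tip (foot out), z from foot to head, x out of the window's face. Up from the tip: brass foot 6 mm thick to z 12, cone to 24, nose 16 x 16 to 57, black collar 30 x 30 to 62 (hangs on the stand's top), barrel 22 (x) by 24 (y) to 150. Grip the plain y faces (24 mm wide) at z 105 to 140
- foot_tip (a point): the lower end of the spring foot, the point that touches the samples
- window (a point): centre of the green display window (15 x 22 mm) on the gauge's +x face, 85 mm above the tip
- head (a point): the centre of the gauge's top end, 150 mm above the tip
- foot (a joint): how far the spring foot is pushed into the gauge, in m: 0 out, 0.008 fully in. It begins to move at 1.2 N, takes 2.8 N half-way and 4.4 N fully in; beyond that the gauge is rigid
- stand: dark wooden block 74 x 74 x 62 mm, fixed to the bench, with a square hole (18 x 18 mm) straight down through it; the gauge hangs in it by its collar, foot 5 mm above the bench, and must rise 57 mm to come clear. Origin under its centre, z up; the gauge's window faces the stand's +x, away from the robot within 30 degrees
- sample_red: 60 x 60 x 14 mm wooden block, fixed to the bench, top covered in gold leaf, with a red ring (inner diameter 28 mm, outer 42 mm) in its middle. Origin under its centre, z up
- mark_red (a point): centre of the red ring, on the top of its block, 14 mm above the bench
- sample_blue: 60 x 60 x 14 mm wooden block, fixed to the bench, top covered in gold leaf, with a blue ring (inner diameter 28 mm, outer 42 mm) in its middle. Origin under its centre, z up
- mark_blue (a point): centre of the blue ring, on the top of its block, 14 mm above the bench
- sample_plain: 60 x 60 x 14 mm wooden block, fixed to the bench, top covered in gold leaf, without a ring: not to be touched. Origin under its centre, z up
- brush: flat gilding brush lying on the bench, about 165 x 54 x 13 mm, black handle; loose, bystander. Origin under its middle, x along it towards the bristles
- cushion: black pad 120 x 150 x 24 mm with a white card on it; loose, bystander. Origin under its centre
- jar: blue ceramic jar with black lid, 60 mm across, 70 mm tall; loose, bystander. Origin under its centre
- tube: brown cardboard tube standing on end, 48 mm across, 90 mm tall; loose, bystander. Origin under its centre
There are look-alikes about, which are no part of the job. Of the things like the gauge, leave any that is purple; of the rest the smaller one is meant. What is shaped like the stand but yellow is not meant.

How it is judged (in metres and radians):
On the way, in this order (a step that is already met when the one before it is completed fails the run):
1. the gauge is drawn up out of the stand (height (world z) of foot_tip above 0.064 m and contact force between gauge and stand below 0.1 N), for 0.1 s.
2. the foot, gauge upright, is pressed in by at least 1.5 mm inside the red ring (horizontal distance between foot_tip and mark_red below 0.014 m and value of joint foot above 0.0015 m and contact force between gauge and sample_red above 0.8 N and angle between gauge's own z axis and vertical below 0.3 rad), for 0.2 s.
3. the foot is lifted clear of the red sample (height (world z) of foot_tip above 0.025 m), for 0.05 s.
4. the foot, gauge upright, is pressed in by at least 1.5 mm inside the blue ring (horizontal distance between foot_tip and mark_blue below 0.014 m and value of joint foot above 0.0015 m and contact force between gauge and sample_blue above 0.8 N and angle between gauge's own z axis and vertical below 0.3 rad), for 0.2 s.
At the end, for the whole second after the job is handed in: the gauge is still, held in the fingers and carried by nothing else, with foot and head more than 120 mm above the bench, and its window face looks up within 0.85 rad (49 degrees) of straight up (angle between window's own x axis and vertical below 0.85 rad and height (world z) of each of foot_tip, head above 0.12 m and contact force between the fingers and gauge above 1 N and contact force between gauge and stand below 0.1 N and linear speed of gauge below 0.03 m/s and angular speed of gauge below 0.2 rad/s); the arm keeps its last pose, push and grip.
It fails at once if the red or blue sample is pressed with more than 18 N (contact force between gauge and sample_red above 18 N or contact force between gauge and sample_blue above 18 N).
It fails at once if the sample without a ring is touched (contact force between any of gauge, the arm, the fingers and sample_plain above 0.3 N).
It fails at once if the brush, cushion, jar or tube is moved by more than 15 mm (distance of any of brush, cushion, jar, tube from where it was at the start of the episode above 0.015 m).
It also fails if it takes over 51 s, if anything falls off the work surface, if the arm or the gripper's body presses on something with over 40 N, if the wrist force passes 120 N, or if a joint passes its speed limit or range.

## Working session

There is one attempt and no reset: what is moved stays moved. The work goes in short steps, Python scripts to look and compute and a tool call to move; the robot and the scene stay as the last step left them, time stands still between calls to the robot, and variables do not carry over. Pictures are saved under pics/ and viewed, at most 10 in all, crops included, and the job is handed in when it is done.

Besides the shell and the picture viewer there is one more tool, called after ">>>" as name(argument=value, ...) on one line, values as JSON. move_arm: Moves the arm, as the interface text tells. Its arguments: {"type":"object","properties":{"increments":{"type":"array","items":{"type":"number"}},"grip_force":{"type":"number"}},"required":["increments"]}

```bash
mkdir -p pics; cat > h.py <<'E'
import numpy as np, cv2
from workcell import *
np.set_printoptions(precision=3,suppress=True)
def save(name,fn):
    p,d=capture(name); cv2.imwrite('pics/'+fn+'.png',p[...,::-1]); np.save('pics/'+fn+'.npy',d); return p,d
def world(name,d,pts,r=1):
    c=get_calibration(name); o=[]
    for u,v in pts:
        z=d[v-r:v+r+1,u-r:u+r+1]; z=np.median(z[z>0])
        o.append((c['world_from_camera']@[(u-c['cx'])/c['fx']*z,(v-c['cy'])/c['fy']*z,z,1])[:3])
    return np.array(o)
E
python3 - <<'E'
from h import *
for n in('scene','top'):
    save(n,n+'0'); c=get_calibration(n); print(n,c['fx'],c['world_from_camera'])
print(get_obs())
E
```

```text
scene 503.9369646653646 [[  -0.55     0.578   -0.603 1279.906]
 [   0.835    0.368   -0.408  460.661]
 [  -0.014   -0.728   -0.686  948.58 ]
 [   0.       0.       0.       1.   ]]
top 527.7211733303927 [[   0.029   -0.993    0.113  406.08 ]
 [  -0.999   -0.031   -0.014  -22.415]
 [   0.018   -0.112   -0.994 1297.62 ]
 [   0.       0.       0.       1.   ]]
{'time_s': 0.1, 'joint_positions': array([-1.366,  0.265,  1.605, -0.   ,  1.274, -0.037]), 'joint_vel': array([-0.   , -0.001, -0.001, -0.001,  0.   , -0.   ]), 'effort': array([  0.   , -50.362, -35.807,   0.073,   0.023,  -0.   ]), 'ee_pos': array([ 161.475, -654.767,  237.542]), 'ee_rot': array([[ 0.971,  0.239, -0.   ],
       [ 0.239, -0.971,  0.002],
       [ 0.   , -0.002, -1.   ]]), 'contact_force': array([ 0.329, -0.167, -0.202]), 'torque': array([-0.01 , -0.023, -0.027]), 'grip_force': 0.0, 'width': 88.3198417132405}
```

View pics/scene0.png

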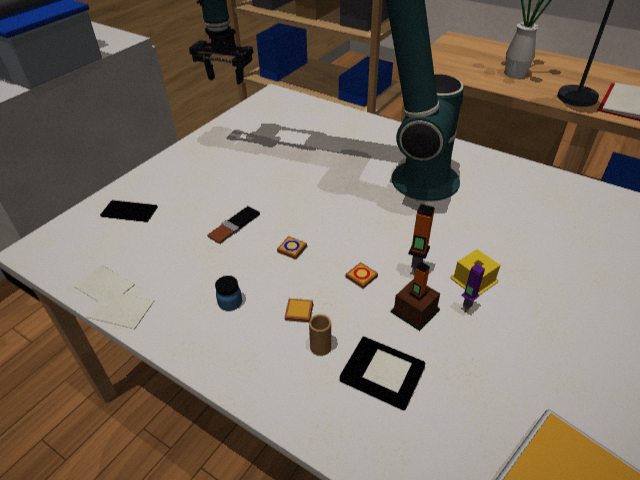

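View pics/top0.png

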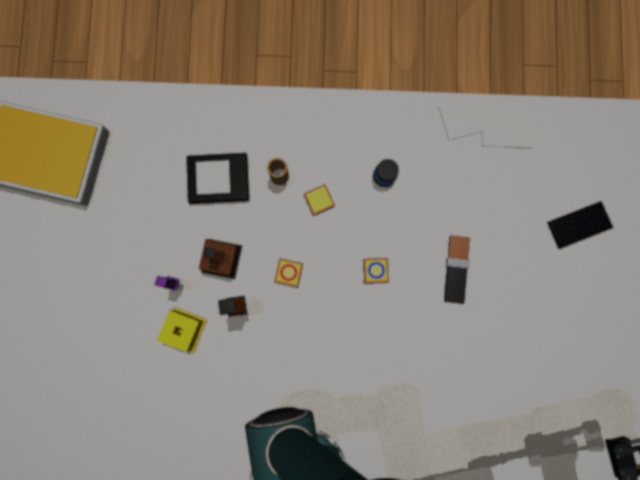

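The scene view shows the smaller orange gauge in the brown stand (420,290). A taller orange look-alike stands at (422,235), a purple one at (474,285), the red ring at (361,273) and the blue at (291,246). In the top view the stand is at (220,257), the red ring at (289,272) and the blue at (376,270).

```bash
python3 - <<'E'
from h import *
t=cv2.imread('pics/top0.png');s=cv2.imread('pics/scene0.png')
a=cv2.resize(t[225:335,150:310],None,fx=5,fy=5,interpolation=cv2.INTER_CUBIC)[:,:800]
b=cv2.resize(s[200:335,375:500],None,fx=4.4,fy=4.4,interpolation=cv2.INTER_CUBIC)
cv2.imwrite('pics/ct.png',a);cv2.imwrite('pics/cs.png',b)
td=np.load('pics/top0.npy');sd=np.load('pics/scene0.npy')
print(world('top',td,[(289,272),(376,270),(319,200),(220,257),(212,253),(300,330),(278,170),(385,170)]))
print(world('scene',sd,[(361,273),(291,246),(299,309),(421,270),(300,380)]))
# ring centres by colour
for n,img,d in(('top',t,td),('scene',s,sd)):
  hsv=cv2.cvtColor(img,cv2.COLOR_BGR2HSV)
  for c,box in(('red',(270,255,308,290) if n=='top' else (345,262,379,286)),('blue',(360,255,392,285) if n=='top' else (277,236,307,258))):
    x0,y0,x1,y1=box;h=hsv[y0:y1,x0:x1]
    m=((h[...,0]<7)|(h[...,0]>172))&(h[...,1]>140)&(h[...,2]>110) if c=='red' else (h[...,0]>95)&(h[...,0]<135)&(h[...,1]>80)
    v,u=np.nonzero(m);P=np.array([(x0+(u.min()+u.max())/2,y0+(v.min()+v.max())/2)])
    print(n,c,len(u),P,world(n,d,P.round().astype(int)))
# point cloud
for n,d in(('top',td),('scene',sd)):
  c=get_calibration(n);v,u=np.nonzero(d>0);z=d[v,u]
  p=np.c_[(u-c['cx'])/c['fx']*z,(v-c['cy'])/c['fy']*z,z,np.ones(len(z))]@c['world_from_camera'].T
  p=p[:,:3]
  q=p[(p[:,2]>75)&(p[:,0]>430)&(p[:,0]<620)&(p[:,1]>60)&(p[:,1]<320)]
  np.save('pics/pc_'+n,p)
  for lo,hi in((75,100),(100,120),(120,135),(135,150),(150,170),(170,260)):
    k=q[(q[:,2]>lo)&(q[:,2]<hi)]
    if len(k):
      import scipy.cluster.hierarchy as H
      L=H.fcluster(H.linkage(k[:,:2]),15,'distance')
      for l in set(L):
        w=k[L==l];print(n,lo,hi,len(w),w.min(0),w.max(0))
E
```

```text
[[ 478.365   40.191   13.693]
 [ 489.435 -171.281   15.855]
 [ 658.08   -27.401   15.435]
 [ 503.96   196.043   86.345]
 [ 506.535  201.283  155.434]
 [ 339.252    9.068    1.401]
 [ 734.041   77.624    0.788]
 [ 724.983 -182.237   70.242]]
[[ 479.194   39.139   14.233]
 [ 494.568 -171.645   15.728]
 [ 662.599  -26.506   13.189]
 [ 517.934  207.599  151.54 ]
 [ 814.188   82.389   -0.828]]
top red 20 [[288. 272.]] [[478.145  42.487  16.303]]
top blue 80 [[375.5 269.5]] [[ 489.435 -171.281   15.855]]
scene red 66 [[361.5 273. ]] [[477.781  41.285  14.197]]
scene blue 61 [[291.  245.5]] [[ 494.568 -171.645   15.728]]
top 75 100 32 [430.187 296.057  75.211] [454.309 315.798  99.201]
top 75 100 25 [493.992 193.774  75.205] [516.282 217.613  99.757]
top 100 120 21 [494.306 193.844 100.148] [516.172 216.436 119.466]
top 100 120 23 [431.416 295.857 101.009] [453.843 313.987 119.317]
top 120 135 18 [430.918 296.15  122.485] [450.8   303.218 133.964]
top 120 135 16 [493.982 194.257 120.343] [514.166 218.199 134.499]
top 135 150 68 [430.196 296.94  135.668] [454.057 319.98  149.953]
top 135 150
[... 178 characters left out ...]
712 155.751]
scene 75 100 95 [500.94  193.888  75.442] [524.384 220.526  99.972]
scene 75 100 88 [448.691 295.901  75.196] [458.634 319.713  99.562]
scene 100 120 86 [501.812 193.182 100.494] [523.998 219.983 119.99 ]
scene 100 120 65 [449.129 296.172 100.695] [458.79  319.826 119.987]
scene 120 135 66 [499.971 194.373 120.16 ] [522.711 220.432 134.958]
scene 120 135 55 [449.503 296.065 120.357] [458.039 319.874 134.726]
scene 135 150 92 [433.809 295.982 135.12 ] [457.274 319.695 149.906]
scene 135 150 71 [497.94  193.342 135.202] [523.598 219.368 149.815]
scene 150 170 80 [495.744 195.33  150.097] [523.009 218.906 157.711]
scene 150 170 26 [435.531 299.942 150.034] [458.015 319.501 152.493]
```

View pics/ct.png

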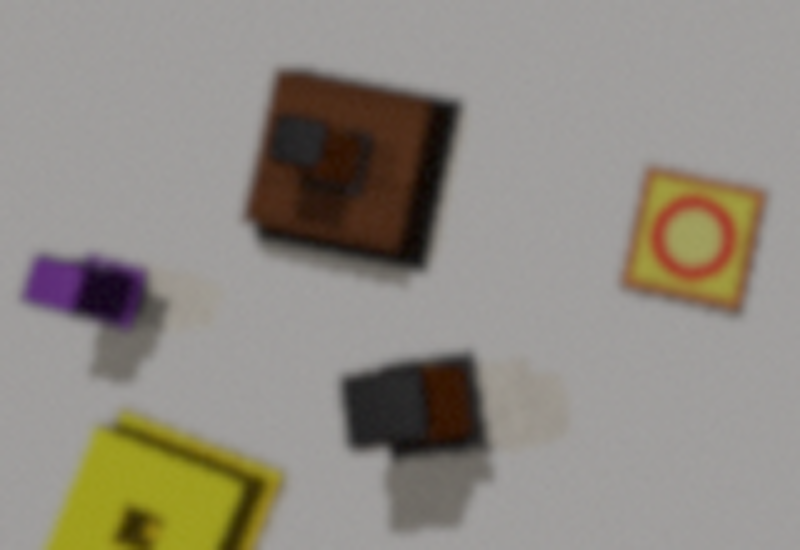

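View pics/cs.png

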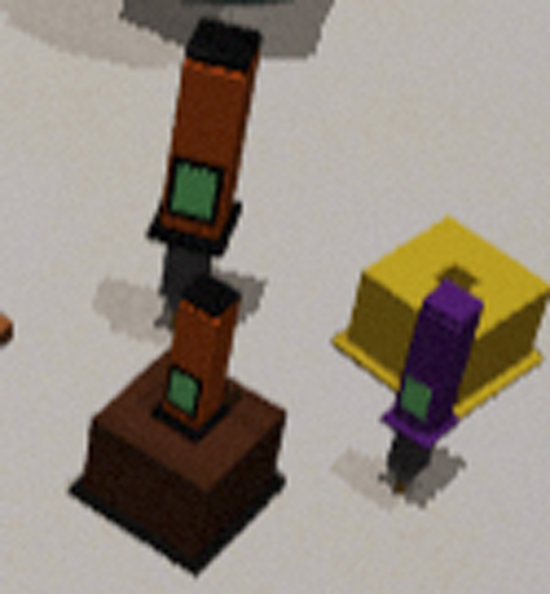

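The crops show the tall look-alike about 90 mm behind the stand towards the robot, and the stand turned by about -9°. The gauge's window faces +x. I'll refine the pose and check clearances before moving.

```bash
python3 - <<'E'
from h import *
for n in('top','scene'):
  p=np.load(f'pics/pc_{n}.npy')
  b=lambda x0,x1,y0,y1,z0,z1:p[(p[:,0]>x0)&(p[:,0]<x1)&(p[:,1]>y0)&(p[:,1]<y1)&(p[:,2]>z0)&(p[:,2]<z1)]
  for nm,q in(('head',b(480,540,180,235,150,165)),('standtop',b(450,570,150,270,55,70)),('barrel',b(480,540,180,235,75,165)),('red',b(430,530,0,90,9,20)),('blue',b(440,540,-225,-120,9,20)),('tall',b(330,460,120,230,60,300)),('talltop',b(330,460,120,230,200,300))):
    if len(q)<4: print(n,nm,len(q));continue
    r=cv2.minAreaRect(q[:,:2].astype(np.float32))
    print(n,nm,len(q),np.array(r[0]),np.array(r[1]),round(r[2],1),'z',np.percentile(q[:,2],[5,50,99]), 'x',q[:,0].min(),q[:,0].max(),'y',q[:,1].min(),q[:,1].max())
  q=b(330,620,80,350,-10,10)
  print(n,'bench',np.median(q[:,2]))
E
```

```text
top head 103 [506.31  207.083] [23.386 21.608] 86.2 z [150.843 154.502 159.672] x 495.48956071127014 517.456563341887 y 195.5931787124597 218.9493351395334
top standtop 804 [506.287 206.951] [74.94  73.679] 80.4 z [58.03  62.232 68.868] x 464.21125148031587 547.8760574520779 y 165.07708436521366 248.5398973927214
top barrel 191 [506.601 207.553] [25.506 22.85 ] 80.9 z [ 85.158 151.198 159.223] x 493.98177756397547 517.456563341887 y 193.77356528547824 220.1166228330121
top red 588 [477.023  41.462] [59.901 59.688] 79.7 z [10.564 14.445 19.462] x 442.72935187793485 509.65053530639415 y 9.006612676632045 75.7182366962792
top blue 580 [ 488.974 -171.407] [59.98  60.836] 4.3 z [10.714 14.569 19.343] x 457.0160047160887 519.9097695089895 y -201.5013549820058 -141.47554696865714
top tall 495 [393.504 153.083] [43.184 42.657] 9.7 z [ 87.767 213.46  221.199] x 370.48913224409466 416.5320156183727 y 129.9834881861583 177.20677802677668
top talltop 279 [393.488 153.913] [31.786 34.715] 9.9 z [206.811 216.956 221.521] x 375.5905410596954 410.92672956124545 y 134.8101437554477 172.51511337986048
[... 478 characters left out ...]
818845832629 220.52645761960233
scene red 420 [481.314  41.343] [61.52  64.219] 81.2 z [10.639 13.896 18.225] x 446.5044628600457 514.1434129793635 y 7.571640876283709 74.74551230926284
scene blue 358 [ 492.044 -171.846] [65.267 62.66 ] 4.2 z [10.275 13.623 18.279] x 458.7278382675795 526.0630510834023 y -202.54762596049272 -139.26027124570783
scene tall 910 [395.868 152.807] [49.067 43.439] 10.4 z [ 83.985 156.434 218.555] x 368.1847820193459 422.79096631207847 y 130.64213278124907 177.78434679454392
scene talltop 218 [397.538 153.009] [34.889 35.38 ] 11.3 z [201.519 214.991 219.899] x 377.6446105056341 417.1991640145045 y 135.8801541189406 172.41701741351346
scene bench -0.4373179531484652
```

>>> move_arm(increments=[1, 49, -34, -25, 0, 0, 0.05, 1, 98, -67, -50, 0, 0, 0.1, 1, 147, -101, -75, 0, 0, 0.15, 1, 196, -134, -100, 0, 0, 0.2, 1, 245, -168, -101, 0, 0, 0.25, 1, 295, -202, -101, 0, 0, 0.3, 1, 344, -235, -101, 0, 0, 0.36, 1, 394, -269, -101, 0, 0, 0.408], grip_force=30)

```text
time_s: 1.1
ee_pos: [480.6, -298.0, 339.3]
ee_rot: [[0.986, -0.167, -0.0], [-0.167, -0.986, 0.0], [-0.0, -0.0, -1.0]]
contact_force: [0.7, -0.3, -0.5]
width: 88.4
grip_force: 0.0
```

>>> move_arm(increments=[1, -7, -62, 0, 0, 0, 0, 1, -14, -124, 0, 0, 0, 0, 1, -21, -186, 0, 0, 0, 0, 1, -28, -248, 0, 0, 0, 0, 1, -35, -310, 0, 0, 0, 0, 1, -42, -372, 0, 0, 0, 0, 1, -50, -436, 30, 0, 0, 0, 1, -58, -490, 60, 0, 0, 0])

```text
time_s: 2.1
ee_pos: [503.5, 187.7, 283.5]
ee_rot: [[0.986, -0.165, 0.002], [-0.165, -0.986, 0.0], [0.002, -0.001, -1.0]]
contact_force: [0.4, -0.7, 0.2]
width: 87.9
grip_force: 0.0
```

```bash
python3 - <<'E'
from h import *
p,d=save('scene','s1'); o=get_obs();print(o['ee_pos'],o['ee_rot'],o['joint_positions'])
cv2.imwrite('pics/s1c.png',cv2.resize(cv2.imread('pics/s1.png')[100:340,320:560],(600,600)))
E
```

```text
[500.592 192.804 278.048] [[ 0.987 -0.162 -0.007]
 [-0.162 -0.987  0.003]
 [-0.007 -0.002 -1.   ]] [ 0.318 -0.019  1.847  0.005  1.319  2.05 ]
```

View pics/s1c.png

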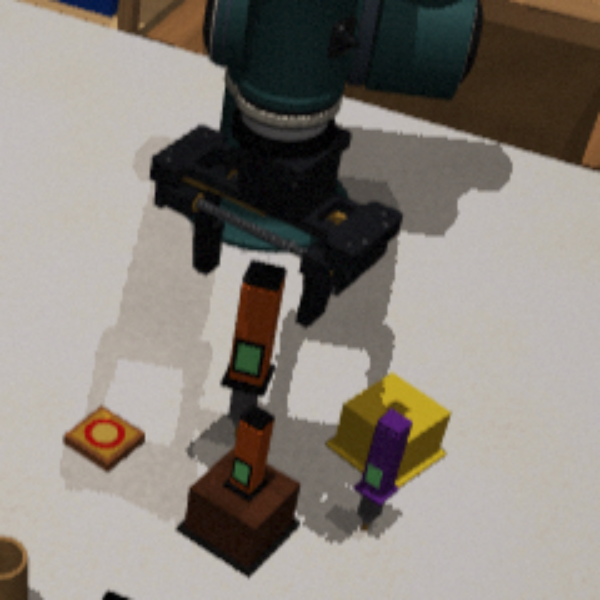

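Gripper sits over the gauge, aligned (gauge head at crop 258,415; fingers straddling). Descending.

>>> move_arm(increments=[1, 0, -13, 0, 0, 0, 0, 1, 0, -13, 20, 0, 0, 0, 1, 0, -13, 60, 0, 0, 0, 1, 0, -13, 100, 0, 0, 0, 1, 0, -13, 140, 0, 0, 0, 1, 0, -13, 170, 0, 0, 0, 1, 0, -13, 170, 0, 0, 0, 1, 0, -13, 170, 0, 0, 0])

```text
time_s: 3.15
ee_pos: [506.7, 197.7, 114.9]
ee_rot: [[0.986, -0.167, 0.002], [-0.167, -0.986, 0.0], [0.002, -0.001, -1.0]]
contact_force: [0.0, 0.8, 0.4]
width: 88.0
grip_force: 0.0
```

```bash
python3 - <<'E'
from h import *
p,d=save('scene','s2'); o=get_obs();print(o['ee_pos'],o['ee_rot'],o['contact_force'])
cv2.imwrite('pics/s2c.png',cv2.resize(cv2.imread('pics/s2.png')[150:340,340:530],(600,600),interpolation=2))
E
```

```text
[507.131 198.105 115.498] [[ 0.986 -0.167  0.003]
 [-0.167 -0.986  0.001]
 [ 0.003 -0.001 -1.   ]] [0.016 0.004 0.821]
```

View pics/s2c.png

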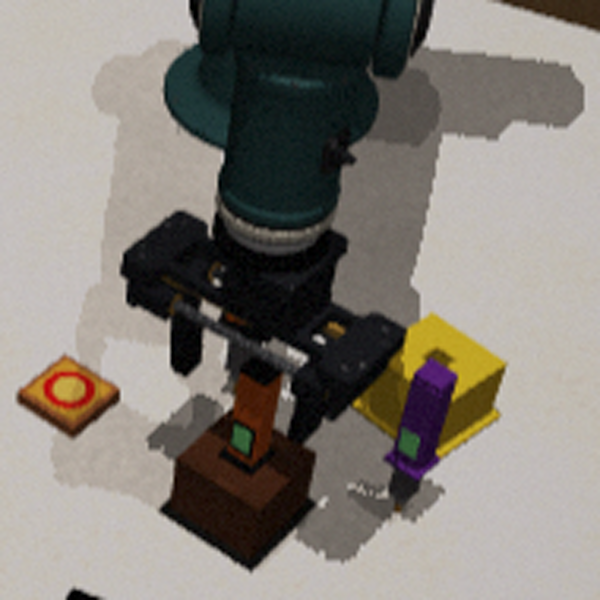

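Fingers straddle the gauge; y is 9 mm short. Correct, then close.

>>> move_arm(increments=[1, -1.5, -9, 4, 0, 0, 0, 1, -1.5, -9, 4, 0, 0, 0, 0.4, -1.5, -9, 4, 0, 0, 0, 0.2, -1.5, -9, 4, 0, 0, 0, 0, -1.5, -9, 4, 0, 0, 0, 0, -1.5, -9, 4, 0, 0, 0, 0, -1.5, -9, 4, 0, 0, 0, 0, -1.5, -9, 4, 0, 0, 0], grip_force=30)

```text
time_s: 4.2
ee_pos: [505.6, 207.5, 109.7]
ee_rot: [[0.986, -0.165, -0.0], [-0.165, -0.986, -0.0], [-0.0, 0.0, -1.0]]
contact_force: [-0.7, 0.1, 0.4]
width: 30.5
grip_force: 0.0
```

>>> move_arm(increments=[0, 0, 0, 0, 0, 0, 0, 0, 0, 0, 0, 0, 0, 0, 0, 0, 0, 0, 0, 0, 0, 0, 0, 0, 0, 0, 0, 0, 0, 0, 0, 0, 0, 0, 0, 0, 0, 0, 0, -2, 0, 0, 0, 0, 0, 0, -4, 0, 0, 0, 0, 0, 0, -6, 0, 0, 0])

```text
invalid input at $.increments: expected a multiple of 7 numbers
```

>>> move_arm(increments=[0, 0, 0, 0, 0, 0, 0, 0, 0, 0, 0, 0, 0, 0, 0, 0, 0, 0, 0, 0, 0, 0, 0, 0, 0, 0, 0, 0, 0, 0, 0, 0, 0, 0, 0, 0, 0, 0, -3, 0, 0, 0, 0, 0, 0, -6, 0, 0, 0, 0, 0, 0, -10, 0, 0, 0])

```text
time_s: 5.2
ee_pos: [505.6, 207.6, 120.0]
ee_rot: [[0.986, -0.165, -0.0], [-0.165, -0.986, 0.0], [-0.0, -0.0, -1.0]]
contact_force: [0.6, -0.2, -0.9]
width: 23.7
grip_force: 29.9
```

>>> move_arm(increments=[0, 0, 0, -8, 0, 0, 0, 0, 0, 0, -20, 0, 0, 0, 0, 0, 0, -32, 0, 0, 0, 0, 0, 0, -44, 0, 0, 0, 0, 0, 0, -56, 0, 0, 0, 0, 0, 0, -68, 0, 0, 0, 0, 0, 0, -80, 0, 0, 0, 0, 0, 0, -80, 0, 0, 0])

```text
time_s: 6.2
ee_pos: [506.5, 207.8, 201.2]
ee_rot: [[0.986, -0.165, 0.002], [-0.165, -0.986, 0.001], [0.002, -0.001, -1.0]]
contact_force: [0.4, 0.1, -1.2]
width: 23.9
grip_force: 29.9
```

```bash
python3 - <<'E'
from h import *
p,d=save('scene','s3'); o=get_obs();print(o['ee_pos'],o['ee_rot'],o['contact_force'])
cv2.imwrite('pics/s3c.png',cv2.resize(cv2.imread('pics/s3.png')[150:340,340:530],(600,600),interpolation=2))
E
```

```text
[505.962 207.667 200.293] [[ 0.986 -0.165  0.001]
 [-0.165 -0.986  0.   ]
 [ 0.001 -0.001 -1.   ]] [ 0.78   0.215 -1.408]
```

View pics/s3c.png

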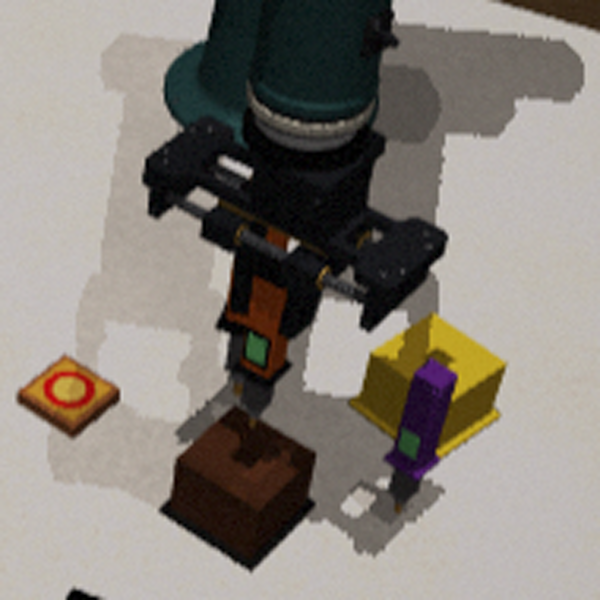

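Gauge is out of the stand, upright, with the foot at crop (253,425). I'll measure the tip with respect to the TCP.

```bash
python3 - <<'E'
from h import *
c=get_calibration('scene');M=c['world_from_camera']
u,v=420.1,284.6
ray=M[:3,:3]@[(u-c['cx'])/c['fx'],(v-c['cy'])/c['fy'],1]; o=M[:3,3]
for z in(95,98): print('ray at z',z,o+ray*(z-o[2])/ray[2])
d=np.load('pics/s3.npy')
print(world('scene',d,[(420,283),(421,260),(420,282)],1))
p=np.load('pics/pc_scene.npy')
for u,v,n in((361.5,273,'red'),(291,245.5,'blue')):
  r=M[:3,:3]@[(u-c['cx'])/c['fx'],(v-c['cy'])/c['fy'],1];print(n,o+r*(14-o[2])/r[2])
# gauge points in the air
v,u=np.nonzero(d>0);z=d[v,u]
q=(np.c_[(u-c['cx'])/c['fx']*z,(v-c['cy'])/c['fy']*z,z,np.ones(len(z))]@M.T)[:,:3]
k=q[(abs(q[:,0]-506)<30)&(abs(q[:,1]-207)<30)]
for lo,hi in((94,101),(101,108),(108,118),(118,150),(151,157),(160,185)):
  w=k[(k[:,2]>lo)&(k[:,2]<hi)]
  if len(w):print(lo,hi,len(w),w.min(0),w.max(0))
E
```

```text
ray at z 95 [507.581 207.958  95.   ]
ray at z 98 [510.296 208.846  98.   ]
[[510.675 208.088 103.26 ]
 [521.011 204.82  183.491]
 [514.109 208.811 110.115]]
red [478.303  40.115  14.   ]
blue [ 491.488 -173.992   14.   ]
94 101 3 [509.972 205.944  97.985] [512.903 209.183  98.148]
101 108 4 [510.561 206.176 102.769] [513.098 209.272 107.676]
108 118 10 [503.692 204.167 109.98 ] [518.227 215.244 117.636]
118 150 76 [502.312 197.852 118.291] [520.093 215.615 147.22 ]
151 157 25 [497.135 189.608 151.059] [526.775 222.429 156.832]
160 185 119 [499.607 193.18  160.104] [528.082 222.296 184.984]
```

Tip is within about 2 mm of the TCP axis. Traverse to the red ring.

>>> move_arm(increments=[0, 0, 20, 0, 0, 0, 0, 0, 0, 50, 0, 0, 0, 0, 0, -1, 80, 0, 0, 0, 0, 0, -1, 110, 0, 0, 0, 0, 0, -1, 140, 0, 0, 0, 0, 0, -1.5, 169, 20, 0, 0, 0, 0, -1.5, 169, 50, 0, 0, 0, 0, -1.5, 169, 50, 0, 0, 0])

```text
time_s: 7.25
ee_pos: [472.8, 39.8, 146.7]
ee_rot: [[0.986, -0.167, -0.007], [-0.167, -0.986, -0.0], [-0.007, 0.002, -1.0]]
contact_force: [-0.6, 0.6, -1.1]
width: 23.5
grip_force: 29.9
```

>>> move_arm(increments=[0, 0, 0, 0, 0, 0, 0, 0, 0, 0, 0, 0, 0, 0, 0, 0, 0, 5, 0, 0, 0, 0, 0, 0, 10, 0, 0, 0, 0, 0, 0, 14, 0, 0, 0, 0, 0, 0, 18, 0, 0, 0, 0, 0, 0, 22, 0, 0, 0, 0, 0, 0, 22, 0, 0, 0])

```text
time_s: 8.25
ee_pos: [475.8, 41.1, 127.2]
ee_rot: [[0.986, -0.165, -0.001], [-0.165, -0.986, -0.0], [-0.001, 0.0, -1.0]]
contact_force: [0.2, -0.3, -0.9]
width: 23.7
grip_force: 29.9
```

```bash
python3 - <<'E'
from h import *
p,d=save('scene','s4'); o=get_obs();print(o['time_s'],o['ee_pos'],o['ee_rot'],o['contact_force'])
cv2.imwrite('pics/s4c.png',cv2.resize(cv2.imread('pics/s4.png')[210:310,310:410],(600,600),interpolation=2))
E
```

```text
8.3 [476.03   41.113 127.475] [[ 0.986 -0.165 -0.   ]
 [-0.165 -0.986 -0.   ]
 [-0.     0.    -1.   ]] [ 0.289 -0.898 -0.327]
```

View pics/s4c.png

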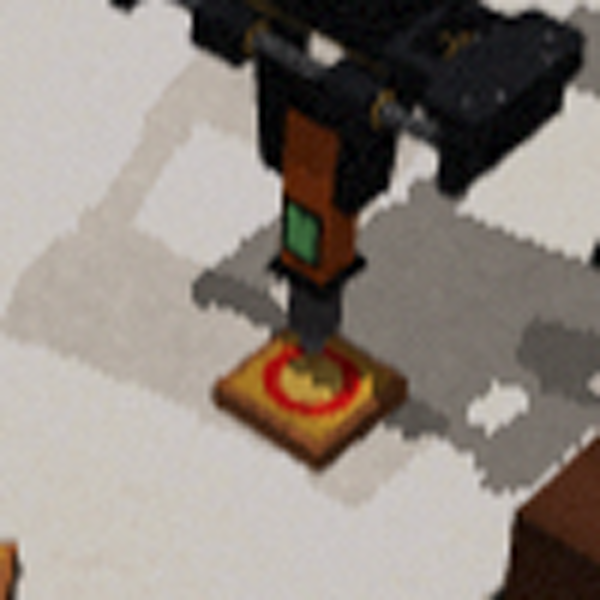

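The foot hovers over the ring's middle (crop 318,365; ring centre 314,378). Now lower it gently.

>>> move_arm(increments=[0, 0, 0, 2, 0, 0, 0, 0, 0, 0, 4, 0, 0, 0, 0, 0, 0, 6, 0, 0, 0, 0, 0, 0, 8, 0, 0, 0, 0, 0, 0, 9.5, 0, 0, 0, 0, 0, 0, 11, 0, 0, 0, 0, 0, 0, 11, 0, 0, 0, 0, 0, 0, 11, 0, 0, 0])

```text
time_s: 9.3
ee_pos: [476.2, 41.1, 116.8]
ee_rot: [[0.986, -0.165, 0.0], [-0.165, -0.986, 0.0], [0.0, -0.0, -1.0]]
contact_force: [-0.6, 0.1, 0.9]
width: 23.8
grip_force: 29.9
```

>>> move_arm(increments=[0, 0, 0, 1, 0, 0, 0, 0, 0, 0, 2, 0, 0, 0, 0, 0, 0, 2, 0, 0, 0, 0, 0, 0, 2, 0, 0, 0, 0, 0, 0, 2, 0, 0, 0, 0, 0, 0, 2, 0, 0, 0, 0, 0, 0, 2, 0, 0, 0, 0, 0, 0, 2, 0, 0, 0])

```text
time_s: 10.3
ee_pos: [476.2, 41.1, 114.7]
ee_rot: [[0.986, -0.165, 0.0], [-0.165, -0.986, 0.0], [0.0, -0.0, -1.0]]
contact_force: [-1.3, -0.2, 2.4]
width: 23.7
grip_force: 29.9
```

```bash
python3 - <<'E'
from h import *
o=get_obs();print(o['time_s'],o['ee_pos'],o['contact_force'])
p,d=save('scene','s5')
for i in range(4):
  capture('top');o=get_obs();print(o['time_s'],o['ee_pos'],o['contact_force'])
E
```

```text
10.3 [476.213  41.132 114.73 ] [-1.331 -0.249  2.423]
10.4 [476.209  41.148 114.719] [-1.17   0.052  2.478]
10.45 [476.194  41.142 114.705] [-0.315  0.917  1.448]
10.5 [476.188  41.117 114.707] [-0.747 -0.509  2.061]
10.55 [476.23   41.133 114.737] [-0.938  0.261  2.445]
```

Foot is about half-way in (≈3 N, 4.3 mm). Lift and go over to blue.

>>> move_arm(increments=[0, 0, 0, -20, 0, 0, 0, 0, 0, 0, -45, 0, 0, 0, 0, 5, 20, -55, 0, 0, 0, 0, 14, 60, -55, 0, 0, 0, 0, 23, 100, -55, 0, 0, 0, 0, 32, 140, -55, 0, 0, 0, 0, 41, 180, -55, 0, 0, 0, 0, 48, 208.5, -55, 0, 0, 0])

```text
time_s: 11.55
ee_pos: [488.8, -174.1, 169.2]
ee_rot: [[0.986, -0.166, -0.0], [-0.166, -0.986, -0.0], [-0.0, 0.0, -1.0]]
contact_force: [0.7, -0.3, -1.3]
width: 23.7
grip_force: 29.9
```

>>> move_arm(increments=[0, 0, 0, 0, 0, 0, 0, 0, 0, 0, 0, 0, 0, 0, 0, 0, 0, 10, 0, 0, 0, 0, 0, 0, 20, 0, 0, 0, 0, 0, 0, 30, 0, 0, 0, 0, 0, 0, 38, 0, 0, 0, 0, 0, 0, 43, 0, 0, 0, 0, 0, 0, 43, 0, 0, 0])

```text
time_s: 12.55
ee_pos: [488.7, -172.3, 126.1]
ee_rot: [[0.986, -0.166, -0.001], [-0.166, -0.986, 0.0], [-0.001, -0.0, -1.0]]
contact_force: [0.8, 0.3, -1.2]
width: 23.6
grip_force: 29.9
```

```bash
python3 - <<'E'
from h import *
p,d=save('scene','s6'); o=get_obs();print(o['time_s'],o['ee_pos'],o['ee_rot'],o['contact_force'])
cv2.imwrite('pics/s6c.png',cv2.resize(cv2.imread('pics/s6.png')[180:280,240:340],(600,600),interpolation=2))
E
```

```text
12.6 [ 489.038 -172.454  126.589] [[ 0.986 -0.165 -0.   ]
 [-0.165 -0.986  0.   ]
 [-0.    -0.    -1.   ]] [ 0.642 -0.836 -0.941]
```

View pics/s6c.png

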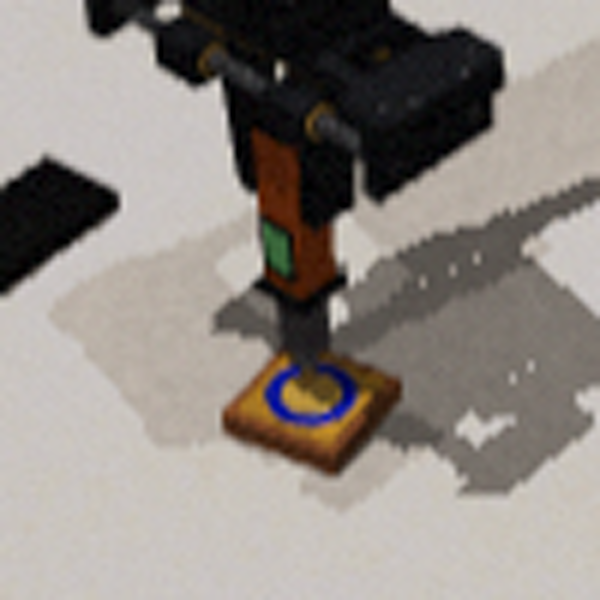

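The foot hovers over the blue ring's middle (tip about 314,380; ring centre 311,393). Press.

>>> move_arm(increments=[0, 0, 0, 2, 0, 0, 0, 0, 0, 0, 4, 0, 0, 0, 0, 0, 0, 6, 0, 0, 0, 0, 0, 0, 8, 0, 0, 0, 0, 0, 0, 9, 0, 0, 0, 0, 0, 0, 10, 0, 0, 0, 0, 0, 0, 11, 0, 0, 0, 0, 0, 0, 12, 0, 0, 0])

```text
time_s: 13.6
ee_pos: [489.1, -172.5, 114.9]
ee_rot: [[0.986, -0.165, 0.0], [-0.165, -0.986, -0.0], [0.0, 0.0, -1.0]]
contact_force: [-1.6, 0.9, 1.3]
width: 23.8
grip_force: 29.9
```

>>> move_arm(increments=[0, 0, 0, 0, 0, 0, 0, 0, 0, 0, 0, 0, 0, 0, 0, 0, 0, 0, 0, 0, 0, 0, 0, 0, 0, 0, 0, 0, 0, 0, 0, 0, 0, 0, 0, 0, 0, 0, 0, 0, 0, 0, 0, 0, 0, 0, 0, 0, 0, 0, 0, 0, 0, 0, 0, 0])

```text
time_s: 14.6
ee_pos: [489.1, -172.5, 114.7]
ee_rot: [[0.986, -0.165, 0.0], [-0.165, -0.986, -0.0], [0.0, -0.0, -1.0]]
contact_force: [0.1, 0.3, 1.0]
width: 23.9
grip_force: 29.9
```

```bash
python3 - <<'E'
from h import *
for i in range(4):
  capture('top');o=get_obs();print(o['time_s'],o['ee_pos'],o['contact_force'],o['joint_positions'])
E
```

```text
14.65 [ 489.064 -172.455  114.702] [0.927 0.032 1.865] [-0.387  0.083  2.059  0.     1.     1.35 ]
14.7 [ 489.072 -172.444  114.706] [-0.261  0.328  1.175] [-0.387  0.083  2.059  0.     1.     1.35 ]
14.75 [ 489.071 -172.492  114.719] [-0.168  0.294  1.361] [-0.387  0.083  2.059  0.     1.     1.35 ]
14.8 [ 489.077 -172.48   114.722] [-0.633  0.77   1.647] [-0.387  0.083  2.059 -0.     1.     1.35 ]
```

>>> move_arm(increments=[0, 0, 0, 1, 0, 0, 0, 0, 0, 0, 1, 0, 0, 0, 0, 0, 0, 1, 0, 0, 0, 0, 0, 0, 1, 0, 0, 0, 0, 0, 0, 1, 0, 0, 0, 0, 0, 0, -15, 0, 0, 0, 0, 0, 0, -50, 0, 0, 0, 0, 0, 0, -90, 0, 0, 0])

```text
time_s: 15.8
ee_pos: [488.2, -172.1, 205.3]
ee_rot: [[0.986, -0.165, -0.002], [-0.165, -0.986, 0.001], [-0.002, -0.0, -1.0]]
contact_force: [0.9, -0.4, -1.9]
width: 23.9
grip_force: 29.9
```

>>> move_arm(increments=[0, 17, -11, -20, 0, 0, 0, 0, 34, -22, -25, 0, 0, 0, 0, 51, -33, -25, 0, 0, 0, 0, 69, -44, -25, 0, 0, 0, 0, 86, -55, -25, 0, 0, 0, 0, 103, -66, -25, 0, 0, 0, 0, 120, -77, -25, 0, 0, 0, 0, 138, -88, -25, 0, 0, 0])

```text
time_s: 16.8
ee_pos: [640.9, -107.9, 229.5]
ee_rot: [[0.986, -0.165, -0.0], [-0.165, -0.986, 0.0], [-0.0, 0.0, -1.0]]
contact_force: [-0.2, 0.1, -0.5]
width: 23.9
grip_force: 29.9
```

>>> move_arm(increments=[0, 0, 0, 0, 0, 0.14, 0, 0, 0, 0, 0, 0.28, 0, 0, 0, 0, 0, 0.42, 0, 0, 0, 0, 0, 0.56, 0, 0, 0, 0, 0, 0.7, 0, 0, 0, 0, 0, 0.84, 0, 0, 0, 0, 0, 0.96, 0, 0, 0, 0, 0, 0.96, 0])

```text
invalid input at $.increments: expected 8 rows
```

>>> move_arm(increments=[0, 0, 0, 0, 0, 0, 0, 0, 0, 0, 0, 0, 0, 0, 0, 0, 0, 0, 0, 0, 0, 0, 0, 0, 0, 0, 0, 0, 0, 0, 0, 0, 0, 0, 0, 0, 0, 0, 0, 0, 0, 0, 0, 0, 0, 0, 0, 0, 0, 0, 0, 0, 0, 0, 0, 0])

```text
time_s: 17.8
ee_pos: [639.7, -108.5, 229.7]
ee_rot: [[0.986, -0.165, -0.0], [-0.165, -0.986, 0.0], [-0.0, 0.0, -1.0]]
contact_force: [1.0, 0.3, -1.1]
width: 24.0
grip_force: 29.9
```

>>> move_arm(increments=[0, 0, 0, 0, 0, 0.12, 0, 0, 0, 0, 0, 0, 0.24, 0, 0, 0, 0, 0, 0, 0.36, 0])

```text
invalid input at $.increments: expected 8 rows
```

>>> move_arm(increments=[0, 0, 0, 0, 0, 0.13, 0, 0, 0, 0, 0, 0, 0.26, 0, 0, 0, 0, 0, 0, 0.39, 0, 0, 0, 0, 0, 0, 0.52, 0, 0, 0, 0, 0, 0, 0.65, 0, 0, 0, 0, 0, 0, 0.78, 0, 0, 0, 0, 0, 0, 0.9, 0, 0, 0, 0, 0, 0, 0.96, 0])

```text
time_s: 18.8
ee_pos: [642.1, -97.8, 230.1]
ee_rot: [[0.618, -0.14, 0.774], [-0.102, -0.99, -0.097], [0.78, -0.019, -0.626]]
contact_force: [-0.2, 1.0, -1.1]
width: 23.4
grip_force: 29.9
```

>>> move_arm(increments=[0, 0, 0, 0, 0, 0, 0, 0, 0, 0, 0, 0, 0, 0, 0, 0, 0, 0, 0, 0, 0, 0, 0, 0, 0, 0, 0, 0, 0, 0, 0, 0, 0, 0, 0, 0, 0, 0, 0, 0, 0, 0, 0, 0, 0, 0, 0, 0, 0, 0, 0, 0, 0, 0, 0, 0])

```text
time_s: 19.8
ee_pos: [644.0, -98.4, 232.2]
ee_rot: [[0.616, -0.14, 0.775], [-0.102, -0.99, -0.098], [0.781, -0.018, -0.624]]
contact_force: [-0.1, 0.9, -0.8]
width: 23.6
grip_force: 29.9
```

```bash
python3 - <<'E'
from h import *
p,d=save('scene','s7'); o=get_obs();print(o['time_s'],o['ee_pos'],o['ee_rot'],o['contact_force'],o['joint_vel'],o['grip_force'])
E
```

```text
19.85 [644.025 -98.349 232.244] [[ 0.616 -0.14   0.775]
 [-0.102 -0.99  -0.098]
 [ 0.781 -0.018 -0.624]] [-0.926 -0.365 -1.507] [-0.001  0.002 -0.001  0.002 -0.001 -0.002] 29.900672657531686
```

View pics/s7.png

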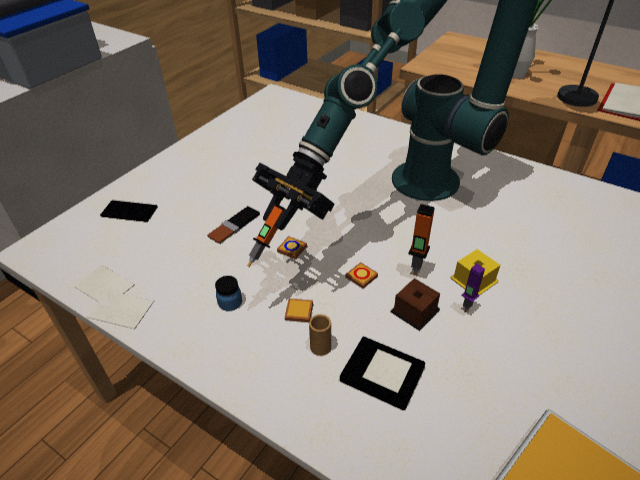

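The gauge is held leaning 51° from upright, with the window (264,231) facing up. The foot (250,264) is high above the bench, and the bystanders are unmoved.

```bash
python3 -c "
from workcell import *
print(hand_in())"
```

```text
the job is handed in; nothing more can be done
None
```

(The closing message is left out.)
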